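# Return a mixed handful of tools to their foam cut-outs

## Task

The tape measure, the hex key set, the marker and the roll of blue tape were left lying mixed on the bench. Put each of them back into the cut-out of the foam tool tray that was made for its shape, the same way up as now and resting flat on the orange floor, and set it in rather than dropping it from a height. Leave the red pliers and the caliper where they lie.

Things in the scene. Friction and masses are not known exactly. Their poses are not given: they have to be found in the camera images.
- measure: Yellow tape measure with a black disc on each side, 38 (x) by 75 (y) by 65 mm (z), standing upright on the bench; gripped across its 38 mm thickness (its x) near the top. Origin: centre of the underside, z up.
- hex_keys: Dark grey folding hex key set, a bar 32 (x) by 100 (y) by 22 mm (z), lying flat; gripped across its 32 mm (its x). Origin: centre of the underside, z up.
- marker: Felt marker, white with a red cap, 15 (x) by 132 (y) by 15 mm (z), lying flat, it does not roll; gripped across its 15 mm (its x) at mid length. Origin: centre of the underside, z up.
- tape: Roll of blue insulating tape lying flat, 62 mm across, 19 mm high; gripped across its diameter. Origin: centre of the underside, z up.
- pocket_measure (a point): Cut-out for the tape measure: a plain short rectangle, 54 (x) by 92 mm (y), 16 mm deep, orange floor, no finger notch. In one of four black foam blocks, 104 (x) by 164 mm (y), lying two by two in a low fixed blue tray; they change places. Origin: centre of the cut-out's floor, z up, y along the block; the foam's top is 16 mm above it.
- pocket_keys (a point): Cut-out for the hex key set: a rectangle 48 (x) by 116 mm (y), 12 mm deep, orange floor, crossed at mid length by a finger notch of the same depth, 92 (x) by 44 mm (y). In one of four black foam blocks, 104 (x) by 164 mm (y), lying two by two in a low fixed blue tray; they change places. Origin: centre of the cut-out's floor, z up, y along the block; the foam's top is 12 mm above it.
- pocket_marker (a point): Cut-out for the marker: a long slim rectangle 32 (x) by 148 mm (y), 10 mm deep, orange floor, crossed at mid length by a finger notch of the same depth, 84 (x) by 44 mm (y). In one of four black foam blocks, 104 (x) by 164 mm (y), lying two by two in a low fixed blue tray; they change places. Origin: centre of the cut-out's floor, z up, y along the block; the foam's top is 10 mm above it.
- pocket_tape (a point): Cut-out for the roll of tape: round, 78 mm across, 8 mm deep, orange floor, no finger notch: hold the roll by its upper half. In one of four black foam blocks, 104 (x) by 164 mm (y), lying two by two in a low fixed blue tray; they change places. Origin: centre of the cut-out's floor, z up, y along the block; the foam's top is 8 mm above it.
- red_pliers: Red-handled pliers lying on the bench at the left, 46 (x) by 160 (y) by 13 mm; to be left alone. Origin: centre of the underside.
- sliding_caliper: Steel sliding caliper lying on the bench at the right, 70 (x) by 205 (y) by 11 mm; to be left alone. Origin: centre of the underside.
Mind the look-alikes: they are no part of the job. There is more than one size of the tape; the one meant has the size given above.

How it is judged:
By the outcome, as a careful person would: the job done as asked, in the order asked, and still so for the second after the job is handed in, with the robot touching nothing.
It also fails if it takes over 112 s, if anything falls off the work surface, if the arm or the gripper's body presses on something with over 40 N, if the wrist force passes 120 N, or if a joint passes its speed limit or range.

## Robot

A 7-joint arm with a two-finger parallel gripper is mounted at the origin on a cart in front of the work surface, level with it; the furniture and walls round the work are solid. World frame = base frame: x ahead of the robot, y to its left, z up, the work surface at z = 0. Lengths are in mm, angles in rad, forces in N, time in s.
With the tool pointing down it reaches from about 425 to 1025 mm from the base axis. Payload 9.4 kg.
Tool frame: the origin (TCP) lies at the very end of the fingers, on their centre line; the grasp point (between the pads) lies 19 mm behind it; z points along the fingers, y is the line along which they close (so a half turn about z gives the same grasp; the last joint's range is limited). The gripper opens to 85 mm and grips with 20 to 120 N. Pads are 22 mm wide; open, the fingers measure 114 mm over their backs; the gripper's body (76 mm by 85 mm) begins 54 mm behind the grasp point. The pads swing forward as they close: fully open they stand 13 mm farther back than shut.
Start: joints at [-1.282, 0.599, -0.003, 1.599, 0.002, 0.943, -0.08], TCP at [259.334, 677.03, 231.275] pointing down, gripper open.
Joint ranges: [-2.57, 2.57], [-0.35, 1.97], [-1.29, 1.29], [0.11, 2.56], [-1.05, 4.19], [0.11, 1.86], [-2.63, 2.63]. Speed limits (rad/s): [2.22, 2.22, 3.01, 3.01, 3.14, 3.14, 3.14].

## Interface

Orientations are given as a rotation vector (axis times angle).
In Python, from cell import bot gives the robot as it stands.
- The arm moves only by the tool carry_out, never from a script. Its argument "plan" is text: rows parted by semicolons, each of 6 numbers parted by spaces: the shift along the tool's x, y, z as a fraction of full scale, then the turn, a rotation vector about the tool's x, y, z as a fraction of full scale. A call has 1 to 10 rows; each row is the pose to reach, as a shift and turn from the pose commanded when the call began, along the tool's axes at that moment, turning the shorter way round; what a row does not reach only later rows make up. Full scale, the value 1, is 0.5 m for a shift and 180 degrees for a turn. A row lasts 1/12 s, in which the tool goes at most 41.7 mm and 7.16 degrees, less where a joint would pass 70% of its speed; a pose out of reach is approached as far as the arm can. A call with a number of a shift or a turn outside -1 to 1 is refused whole. A call with a gripper value outside its range is refused whole. "hand" is the opening, from -1 (shut) to 1 (fully open), set as the call begins (left out, the last holds). The fingers move at their own pace and stop on an object; "grip_force" is the grip in N (left out, the last holds). Time passes only in rows, so rows that repeat a pose let the fingers close. It gives the time, the measured TCP pose, the force, the opening and the grip force at its end, in the units of the state.
- bot.read_state(): the state, without advancing time (a new reading comes with each control period).
- bot.camera(name): name is "scene" or "top" or "wrist"; returns the picture (384x512x3 uint8, red, green, blue); there is no depth.
- bot.camera_params(name): a dict with "mtx" (3x3 intrinsics, pixels), "T" (4x4, takes a point from camera to world coordinates). Camera axes: x right, y up, looking along -z (the intrinsics and any distortion apply to the point x, -y, -z); pixel columns grow to the right and rows downward; lengths in mm; the calibration is good to about 2 mm. A picture is of the moment at which its call begins: read the wrist's pose just before it. camera_params takes no time and is no camera call; for the wrist camera it gives the pose at the moment of the call.
- bot.finish_job(): hands the job in; it is judged then, once.
Trained networks look in the newest picture that a camera, given by its name, has taken for a name from the list of things; names that differ only in an ending like _2 or _b are one class to them, and where a whole thing is asked for, a point or a joint stands for the part that bears it (a point fixed in the world has none). Each returns a list of dicts, best first, with "score" (0 to 1); they miss things now and then, are a little off and sometimes report something else, mostly with a low value. They report only what shows in the picture. A call takes as long as a camera call. They do not tell look-alikes from the thing itself.
- bot.spot_in(name, camera): "centre" ([column, row] in pixels, amid what is visible of it).
- bot.landmark_of(name, camera): "centre" ([column, row] in pixels: a listed point, or the origin of a listed thing).
The state is a dict: "time_s": time; "qpos": joint angles; "dq": joint speeds; "joint_torque": joint torques, N m; "tcp_pos": TCP position; "tcp_rot": TCP orientation; "contact_force": force on the tool from outside, world axes, zero at the start; "ft_torque": the same for the moment, N m; "grip_width": finger opening in mm; "finger_force": force on a finger pad.
Only numpy, scipy, OpenCV 4.12 (cv2) and the standard library are available. Lean on these libraries where they do the work, as an engineer would, in place of code of your own. Each camera call takes 0.05 s, during which the arm holds its last target. There are 200 camera calls.

## Working session

There is one attempt and no reset: what is moved stays moved. The work goes in short steps, Python scripts to look and compute and a tool call to move; the robot and the scene stay as the last step left them, time stands still between calls to the robot, and variables do not carry over. Pictures are saved under pics/ and viewed, at most 14 in all, crops included, and the job is handed in when it is done.

Besides the shell and the picture viewer there is one more tool, called after ">>>" as name(argument=value, ...) on one line, values as JSON. carry_out: Moves the arm, as the interface text tells. Its arguments: {"type":"object","properties":{"plan":{"type":"string"},"hand":{"type":"number"},"grip_force":{"type":"number"}},"required":["plan"]}

```bash
mkdir -p pics; ls; cat > h.py <<'E'
import numpy as np, cv2
from cell import bot
from scipy.spatial.transform import Rotation as R
def ray(cam,px,z):
    p=bot.camera_params(cam); K=np.array(p["mtx"]); T=np.array(p["T"])
    d=np.linalg.inv(K)@np.array([px[0],px[1],1.]); d=T[:3,:3]@np.array([d[0],-d[1],-d[2]])
    o=T[:3,3]; return o+d*(z-o[2])/d[2]
def proj(cam,P):
    p=bot.camera_params(cam); K=np.array(p["mtx"]); T=np.array(p["T"])
    q=T[:3,:3].T@(np.array(P,float)-T[:3,3]); u=K@np.array([q[0],-q[1],-q[2]]); return u[:2]/u[2]
def snap(cam,name):
    im=bot.camera(cam); cv2.imwrite("pics/"+name,np.ascontiguousarray(im[:,:,::-1])); return im
E
python3 - <<'E'
from h import *
s=bot.read_state(); print({k:np.round(v,3).tolist() for k,v in s.items()})
for c in("top","scene"):
    snap(c,c+"0.png"); p=bot.camera_params(c); print(c,p.keys(),np.round(p["mtx"],1).tolist(),np.round(p["T"],3).tolist())
    for n,z in(("measure",0),("hex_keys",0),("marker",0),("tape",0),("pocket_measure",5),("pocket_keys",5),("pocket_marker",5),("pocket_tape",5),("red_pliers",0),("sliding_caliper",0)):
        for r in bot.landmark_of(n,c)[:3]: print(n,round(r["score"],2),np.round(r["centre"],1),np.round(ray(c,r["centre"],z)))
E
python3 -c "
import cv2
for c in('top','scene'):
    i=cv2.imread(f'pics/{c}0.png');cv2.imwrite(f'pics/{c}0b.png',cv2.resize(i,(800,600),interpolation=cv2.INTER_CUBIC))"
```

```text
pics
{'time_s': 0.0, 'qpos': [-1.282, 0.6, -0.003, 1.6, 0.002, 0.943, -0.08], 'dq': [-0.002, -0.002, -0.002, -0.001, -0.001, -0.001, -0.002], 'joint_torque': [-0.0, -77.644, 1.565, -25.801, 0.012, 0.009, 0.0], 'tcp_pos': [259.188, 676.592, 230.441], 'tcp_rot': [-0.571, -3.089, 0.002], 'contact_force': [0.108, -0.357, -0.132], 'ft_torque': [-0.031, -0.03, -0.005], 'finger_force': 0.0, 'grip_width': 85.427}
top dict_keys(['mtx', 'T']) [[369.8, 0.0, 253.2], [0.0, 369.8, 189.8], [0.0, 0.0, 1.0]] [[0.253, 0.943, -0.215, 179.141], [-0.967, 0.246, -0.061, -100.993], [-0.005, 0.224, 0.975, 1421.347], [0.0, 0.0, 0.0, 1.0]]
measure 0.59 [232.5 166.9] [563.  93.   0.]
hex_keys 0.54 [152.2 175.4] [449. 393.   0.]
marker 0.6 [183.6 182.2] [453. 264.   0.]
tape 0.66 [143.3 149.6] [542. 462.   0.]
tape 0.63 [392.5 222.6] [ 503. -564.    0.]
tape 0.5 [215.8 194.2] [439. 127.   0.]
pocket_measure 0.84 [326.9 212.7] [ 476. -311.    5.]
pocket_keys 0.83 [333.5 188.1] [ 578. -315.    5.]
pocket_marker 0.57 [287.5 179.2] [ 568. -132.    5.]
pocket_tape 0.56 [285.8 205.3] [ 464. -150.    5.]
red_pliers 0.
[... 324 characters left out ...]
51], [0.0, 0.0, 0.0, 1.0]]
measure 0.69 [215.4 219.6] [550.  98.   0.]
hex_keys 0.74 [184.2 289.1] [432. 404.   0.]
marker 0.79 [209.4 257.7] [451. 267.   0.]
tape 0.77 [236.3 234.4] [444. 133.   0.]
tape 0.43 [265.3 217.8] [410.   6.   0.]
pocket_measure 0.75 [288.8 171.5] [ 488. -327.    5.]
pocket_keys 0.74 [213.1 220.7] [549. 113.   5.]
pocket_keys 0.68 [267.  167.1] [ 584. -319.    5.]
pocket_keys 0.34 [234.9 234.4] [444. 140.   5.]
pocket_marker 0.76 [247.5 184.8] [ 576. -151.    5.]
pocket_marker 0.47 [274.2 187.9] [ 476. -179.    5.]
pocket_tape 0.76 [273.1 190.9] [ 469. -157.    5.]
red_pliers 0.79 [141.9 312.9] [470. 520.   0.]
sliding_caliper 0.54 [311.  150.4] [ 497. -571.    0.]
```

View pics/top0b.png

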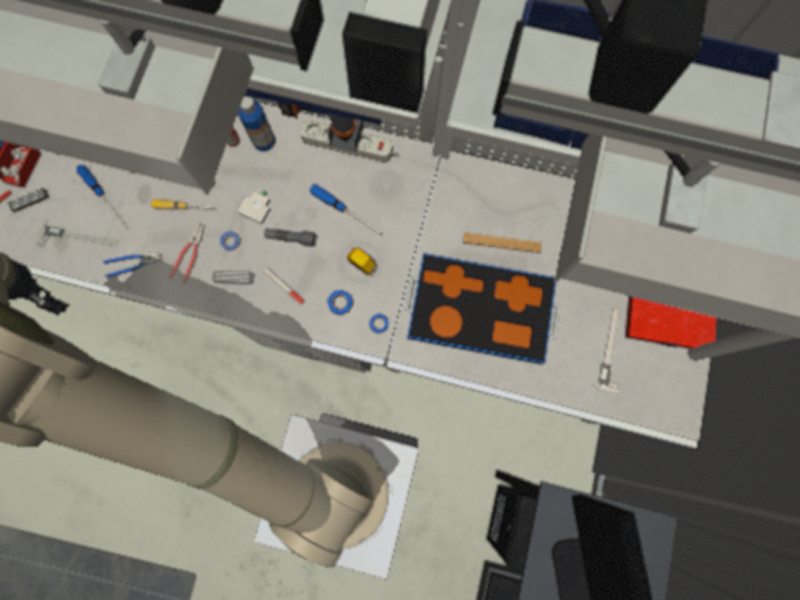

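View pics/scene0b.png

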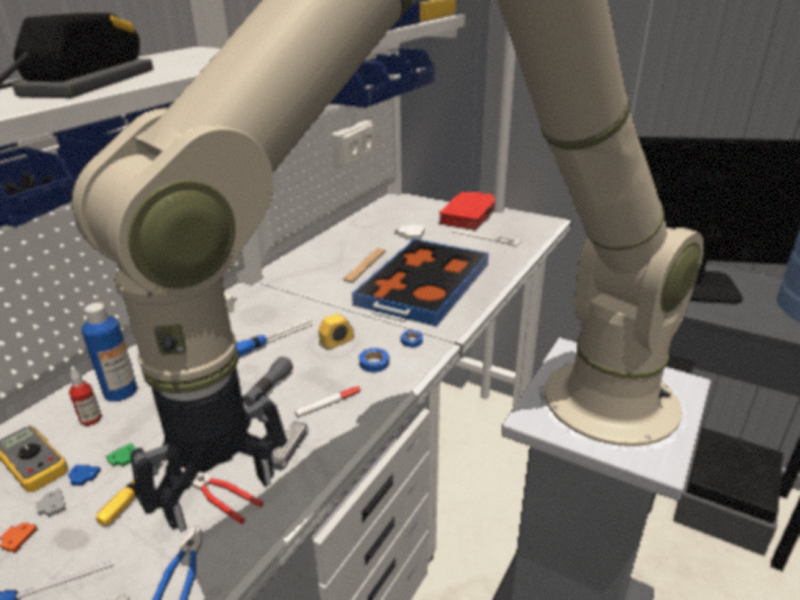

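The big blue roll (top view, 340,301 in the upscaled picture) is about 62 mm. The rings at (379,323) and (230,240) are smaller look-alikes. The tray holds the marker pocket (452,280), keys (518,292), tape (446,322) and measure (512,334).

```bash
cat >> h.py <<'E'
def yaw():  # world angle (deg, mod 180) of the finger closing line
    y=R.from_rotvec(bot.read_state()["tcp_rot"]).as_matrix()[:,1]; return np.degrees(np.arctan2(y[1],y[0]))
def to(x,y,z,yw=None):
    """numbers from the present pose to TCP xyz pointing down, closing line at yw deg (nearest half turn)"""
    s=bot.read_state(); M=R.from_rotvec(s["tcp_rot"]).as_matrix()
    a=yaw(); d=0 if yw is None else (yw-a+90)%180-90
    yv=np.radians(a+d); Y=np.array([np.cos(yv),np.sin(yv),0]); Z=np.array([0,0,-1.])
    G=np.c_[np.cross(Y,Z),Y,Z]
    sh=M.T@(np.array([x,y,z])-s["tcp_pos"])/500; tr=R.from_matrix(M.T@G).as_rotvec()/np.pi
    n=max(np.abs(np.linalg.norm(sh)*500/41.7),np.linalg.norm(tr)*180/7.16)
    print("row",*np.round(np.r_[sh,tr],4),"| rows>=",round(n,1),"dyaw",round(d,1))
E
python3 - <<'E'
from h import *
s=bot.read_state();M=R.from_rotvec(s["tcp_rot"]).as_matrix();print(M.round(2),yaw())
p=bot.camera_params("wrist");T=np.array(p["T"]);print(np.round(p["mtx"],1).tolist(),"cam in tool",(M.T@(T[:3,3]-s["tcp_pos"])).round(1),"look",(M.T@-T[:3,2]).round(2),"x",(M.T@T[:3,0]).round(2))
to(430,260,380,0)
to(430,260,380,90)
E
```

```text
[[-0.93  0.36  0.  ]
 [ 0.36  0.93 -0.  ]
 [-0.   -0.   -1.  ]] 69.04341449173928
[[282.8, 0.0, 256.9], [0.0, 282.8, 194.3], [0.0, 0.0, 1.0]] cam in tool [  78.    -0.7 -142.5] look [-0.31  0.    0.95] x [-0.  1. -0.]
row -0.617 -0.6568 -0.2974 0.0 0.0 0.3836 | rows>= 11.4 dyaw -69.0
row -0.617 -0.6568 -0.2974 -0.0 0.0 -0.1164 | rows>= 11.4 dyaw 21.0
```

>>> carry_out(plan="-0.617 -0.6568 -0.2974 0 0 0.38; -0.617 -0.6568 -0.2974 0 0 0.38; -0.617 -0.6568 -0.2974 0 0 0.38; -0.617 -0.6568 -0.2974 0 0 0.38; -0.617 -0.6568 -0.2974 0 0 0.38; -0.617 -0.6568 -0.2974 0 0 0.38; -0.617 -0.6568 -0.2974 0 0 0.38; -0.617 -0.6568 -0.2974 0 0 0.38; -0.617 -0.6568 -0.2974 0 0 0.38; -0.617 -0.6568 -0.2974 0 0 0.38", hand=1)

```text
time_s: 1.93
tcp_pos: [409.5, 308.9, 362.8]
tcp_rot: [-2.216, -2.226, -0.001]
contact_force: [0.3, 0.1, -0.1]
grip_width: 85.4
finger_force: 0.0
```

```bash
python3 - <<'E'
from h import *
print(bot.read_state()["tcp_pos"],yaw(),np.round(bot.read_state()["qpos"],2))
im=snap("wrist","w1.png"); cv2.imwrite("pics/w1b.png",cv2.resize(im[:,:,::-1],(800,600),interpolation=cv2.INTER_CUBIC))
for n in("measure","hex_keys","marker","tape","pocket_measure","pocket_keys","pocket_marker","pocket_tape"):
    for r in bot.landmark_of(n,"wrist")[:3]: print(n,round(r["score"],2),np.round(r["centre"],1),np.round(ray("wrist",r["centre"],5 if "p" in n[:1] else 0),1))
E
```

```text
[409.48982678 308.93385868 362.75405469] 0.2557004819758781 [-1.07  0.21  0.38  1.93 -0.09  1.02 -0.64]
measure 0.78 [325.8 259.2] [554.2  81.5   0. ]
hex_keys 0.76 [271.5  94.8] [436.2 400.6   0. ]
hex_keys 0.24 [324.2 259.8] [549.8  85.2   0. ]
marker 0.8 [277.  177.9] [447.9 258.3   0. ]
tape 0.74 [264.4 290.4] [428.6  15.4   0. ]
tape 0.67 [325.3  74.2] [520.7 436.5   0. ]
pocket_marker 0.88 [324.7 356.4] [ 568.9 -155.3    5. ]
```

View pics/w1b.png

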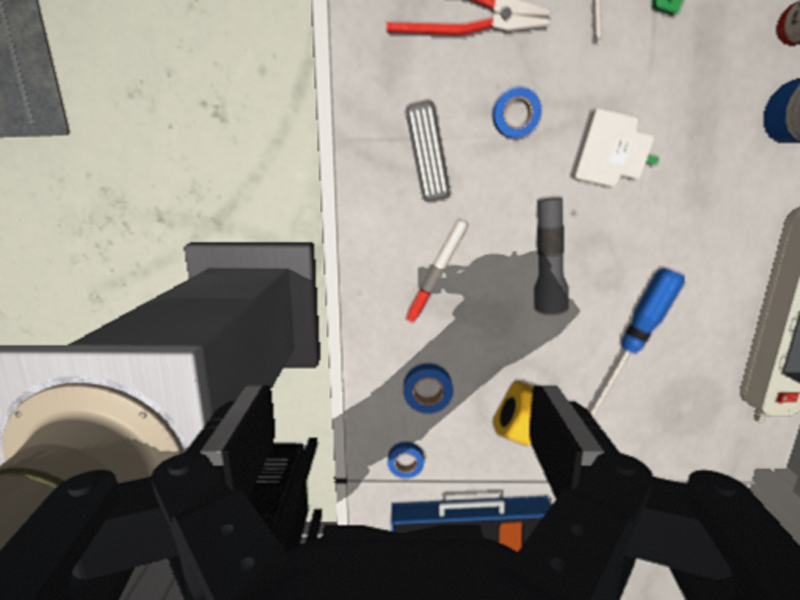

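The wrist view shows the hex keys at (428,150), the marker at (437,270) and the measure near (515,412). There are three blue rings, at (517,112), (428,388) and (405,460), so I'll measure each ring's size.

```bash
cat >> h.py <<'E'
def ortho(im,cam,z,x0,x1,y0,y1,s=2):
    """world plane z resampled: column=(x-x0)*s, row=(y1-y)*s"""
    W=np.float32([[x0,y0],[x1,y0],[x1,y1],[x0,y1]])
    src=np.float32([proj(cam,[*w,z]) for w in W]); dst=np.float32([[(w[0]-x0)*s,(y1-w[1])*s] for w in W])
    return cv2.warpPerspective(im,cv2.getPerspectiveTransform(src,dst),(int((x1-x0)*s),int((y1-y0)*s)),flags=cv2.INTER_CUBIC)
def blobs(mask,x0,y1,s=2,amin=600):
    c,_=cv2.findContours(mask.astype(np.uint8),cv2.RETR_EXTERNAL,cv2.CHAIN_APPROX_NONE)
    for k in c:
        if cv2.contourArea(k)<amin: continue
        (u,v),(w,h),a=cv2.minAreaRect(k)
        b=cv2.boxPoints(((u,v),(w,h),a)); e=max(b[1]-b[0],b[2]-b[1],key=np.linalg.norm)
        print("  ctr",round(x0+u/s,1),round(y1-v/s,1),"size",round(min(w,h)/s,1),round(max(w,h)/s,1),"long axis deg",round(np.degrees(np.arctan2(-e[1],e[0]))%180,1))
E
python3 - <<'E'
from h import *
im=cv2.imread("pics/w1.png")[:,:,::-1].copy()
for z in(19,0):
    o=ortho(im,"wrist",z,380,620,0,480); hsv=cv2.cvtColor(o,cv2.COLOR_RGB2HSV)
    print("blue z",z); blobs((hsv[:,:,0]>95)&(hsv[:,:,0]<130)&(hsv[:,:,1]>130),380,480)
o=ortho(im,"wrist",65,380,640,0,480); hsv=cv2.cvtColor(o,cv2.COLOR_RGB2HSV); print("yellow"); blobs((hsv[:,:,0]>15)&(hsv[:,:,0]<32)&(hsv[:,:,1]>130)&(hsv[:,:,2]>60),380,480)
cv2.imwrite("pics/o65.png",o[:,:,::-1])
o=ortho(im,"wrist",10,380,560,180,480,s=2); cv2.imwrite("pics/o10.png",o[:,:,::-1])
E
```

```text
blue z 19
  ctr 417.8 23.8 size 44.5 46.5 long axis deg 90.0
  ctr 443.5 124.8 size 59.0 65.5 long axis deg 90.0
  ctr 523.5 438.2 size 44.9 47.0 long axis deg 45.0
blue z 0
  ctr 418.2 17.0 size 33.0 46.5 long axis deg 0.0
  ctr 445.0 114.5 size 61.0 68.0 long axis deg 90.0
  ctr 528.1 440.1 size 46.7 49.1 long axis deg 45.0
yellow
  ctr 537.1 118.6 size 43.8 82.4 long axis deg 94.7
```

View pics/o10.png

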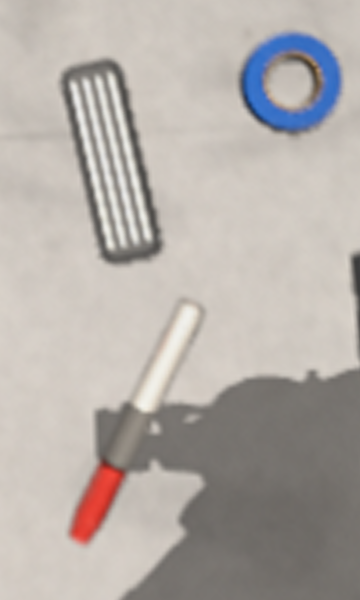

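```bash
python3 -c "
from h import *
to(525,-130,360,0)"
```

```text
row -0.8869 0.221 0.003 -0.0002 0.0003 0.0043 | rows>= 11.0 dyaw -0.8
```

>>> carry_out(plan="-0.887 0.221 0.003 0 0 0; -0.887 0.221 0.003 0 0 0; -0.887 0.221 0.003 0 0 0; -0.887 0.221 0.003 0 0 0; -0.887 0.221 0.003 0 0 0; -0.887 0.221 0.003 0 0 0; -0.887 0.221 0.003 0 0 0; -0.887 0.221 0.003 0 0 0; -0.887 0.221 0.003 0 0 0; -0.887 0.221 0.003 0 0 0")

```text
time_s: 3.22
tcp_pos: [514.9, -93.4, 360.2]
tcp_rot: [-2.206, -2.236, 0.0]
contact_force: [1.7, 0.9, -0.2]
grip_width: 85.3
finger_force: 0.0
```

>>> carry_out(plan="-0.2 0 0 0 0 0;-0.2 0 0 0 0 0;-0.2 0 0 0 0 0;-0.2 0 0 0 0 0;-0.2 0 0 0 0 0")

```text
time_s: 3.63
tcp_pos: [515.7, -192.6, 359.9]
tcp_rot: [-2.21, -2.232, 0.001]
contact_force: [0.1, -0.1, 0.6]
grip_width: 85.4
finger_force: 0.0
```

```bash
python3 - <<'E'
from h import *
print(bot.read_state()["tcp_pos"],yaw(),np.round(bot.read_state()["qpos"],2))
im=snap("wrist","w2.png"); cv2.imwrite("pics/w2b.png",cv2.resize(im[:,:,::-1],(640,480),interpolation=cv2.INTER_CUBIC))
for n in("pocket_measure","pocket_keys","pocket_marker","pocket_tape"):
    for r in bot.landmark_of(n,"wrist")[:2]: print(n,round(r["score"],2),np.round(r["centre"],1),np.round(ray("wrist",r["centre"],5),1))
for z in(8,20):
  o=ortho(im,"wrist",z,400,660,-460,-40); hsv=cv2.cvtColor(o,cv2.COLOR_RGB2HSV); print("orange, z",z); m=(hsv[:,:,0]<18)&(hsv[:,:,1]>120)&(hsv[:,:,2]>60);blobs(m,400,-40)
E
```

```text
[ 515.67700961 -192.5542055   359.90178792] 0.5772924482375813 [-0.23  0.29  0.64  1.87 -0.2   1.05  0.5 ]
pocket_measure 0.58 [230.8 217.5] [ 468.2 -319.4    5. ]
pocket_measure 0.25 [220.4 125.2] [ 453.  -149.1    5. ]
pocket_keys 0.9 [289.4 213.6] [ 579.2 -309.8    5. ]
pocket_marker 0.79 [285.5 118.6] [ 564.2 -136.5    5. ]
pocket_tape 0.71 [223.  125.6] [ 457.6 -149.8    5. ]
orange, z 8
  ctr 469.9 -317.3 size 56.7 92.1 long axis deg 93.9
  ctr 576.8 -311.0 size 96.7 118.9 long axis deg 94.0
  ctr 457.2 -148.0 size 81.5 82.0 long axis deg 90.0
  ctr 565.2 -140.7 size 90.2 149.2 long axis deg 118.1
orange, z 20
  ctr 470.9 -312.3 size 55.2 90.0 long axis deg 94.2
  ctr 575.3 -306.1 size 94.6 115.9 long axis deg 93.4
  ctr 458.8 -147.5 size 79.5 80.0 long axis deg 90.0
  ctr 564.0 -140.0 size 87.8 145.8 long axis deg 117.9
```

View pics/w2b.png

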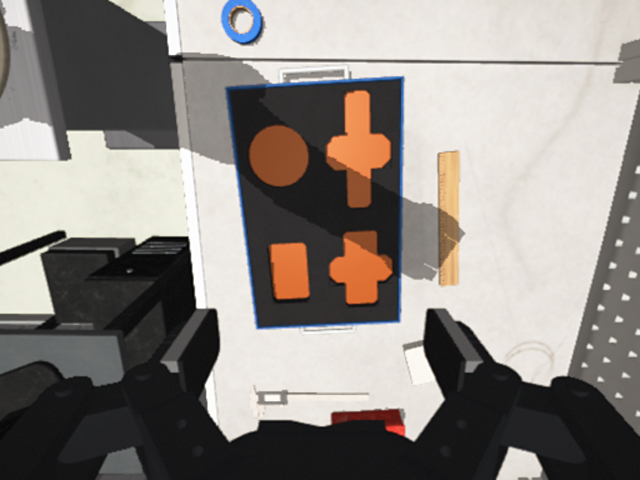

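The tray view shows the pockets clearly: marker (357,150), tape (278,155), keys (361,268) and measure (290,271). The tray is turned about 4°, and the 164 mm block spacing puts the foam top near z = 23 mm. Next is the tape measure.

```bash
python3 -c "
from h import *
to(540,120,230,0)"
```

```text
row 0.6205 0.0568 0.261 -0.0 -0.0001 0.0044 | rows>= 8.1 dyaw -0.8
```

>>> carry_out(plan="0.62 0.057 0.26 0 0 0; 0.62 0.057 0.26 0 0 0; 0.62 0.057 0.26 0 0 0; 0.62 0.057 0.26 0 0 0; 0.62 0.057 0.26 0 0 0; 0.62 0.057 0.26 0 0 0; 0.62 0.057 0.26 0 0 0; 0.62 0.057 0.26 0 0 0; 0.62 0.057 0.26 0 0 0; 0.62 0.057 0.26 0 0 0")

```text
time_s: 4.72
tcp_pos: [539.7, 122.1, 229.2]
tcp_rot: [-2.2, -2.241, 0.003]
contact_force: [-0.3, -0.8, 0.1]
grip_width: 85.8
finger_force: 0.0
```

```bash
python3 - <<'E'
from h import *
print(bot.read_state()["tcp_pos"],yaw(),np.round(bot.read_state()["qpos"],2))
im=snap("wrist","w3.png")
for r in bot.landmark_of("measure","wrist")[:2]: print(round(r["score"],2),np.round(r["centre"],1),np.round(ray("wrist",r["centre"],0),1))
o=ortho(im,"wrist",65,440,680,0,200,s=3);cv2.imwrite("pics/o3.png",o[:,:,::-1])
E
```

```text
[539.65639471 122.12865899 229.16493886] 1.050079706731915 [-0.69  0.44  0.51  2.02 -0.3   0.76  0.03]
0.68 [264.8 191. ] [552.1  80.6  -0. ]
```

View pics/o3.png

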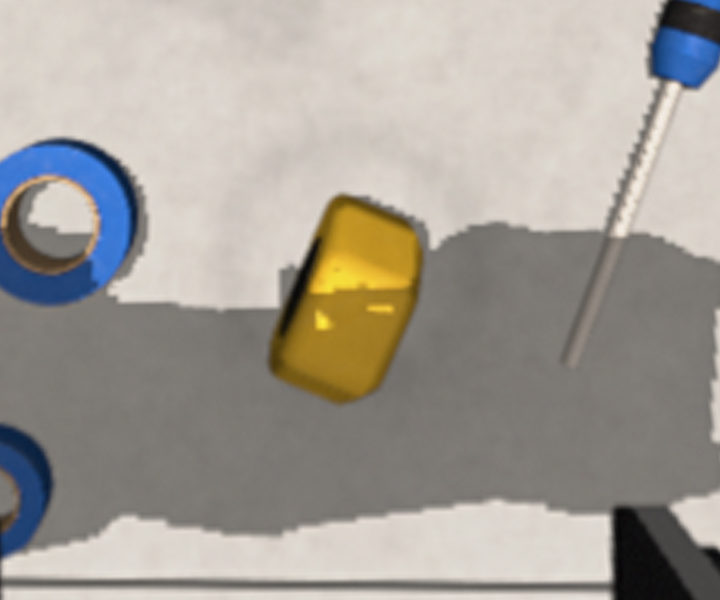

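```bash
python3 -c "
from h import *
to(556,17,230,0)"
```

```text
row -0.2024 0.0287 0.0015 0.0 0.0002 0.0039 | rows>= 2.5 dyaw -0.7
```

>>> carry_out(plan="-0.21 0.03 0 0 0 0.004;-0.21 0.03 0 0 0 0.004;-0.21 0.03 0 0 0 0.004;-0.21 0.03 0 0 0 0.004;-0.21 0.03 0 0 0 0.004")

```text
time_s: 5.23
tcp_pos: [556.8, 10.0, 231.6]
tcp_rot: [2.228, 2.213, 0.002]
contact_force: [-0.3, 0.3, 0.0]
grip_width: 85.4
finger_force: 0.0
```

```bash
python3 - <<'E'
from h import *
print(bot.read_state()["tcp_pos"],yaw(),np.array(bot.camera_params("wrist")["T"])[:3,3])
im=snap("wrist","w4.png")
for r in bot.landmark_of("measure","wrist")[:2]: print(round(r["score"],2),np.round(r["centre"],1),np.round(ray("wrist",r["centre"],0),1))
o=ortho(im,"wrist",60,480,640,20,180,s=4)
s=cv2.imread("pics/scene0.png")[190:250,180:280]; s=cv2.resize(s,None,fx=1.6,fy=1.6) 
o=o[:,:,::-1].copy(); o=cv2.resize(o,(600,600)); cv2.imwrite("pics/o4.png",np.vstack([o])); 
s=cv2.imread("pics/scene0.png")[195:235,195:255]; s=cv2.resize(s,(200,133),interpolation=cv2.INTER_CUBIC); 
p=np.zeros((600,200,3),np.uint8); p[:133]=s; cv2.imwrite("pics/o4.png",np.hstack([o,p]))
E
```

```text
[556.78595555   9.97827115 231.55236525] -0.395394579187292 [557.13300718  87.47574071 373.98837665]
0.78 [250.4 101.8] [549.2  92.6   0. ]
```

View pics/o4.png

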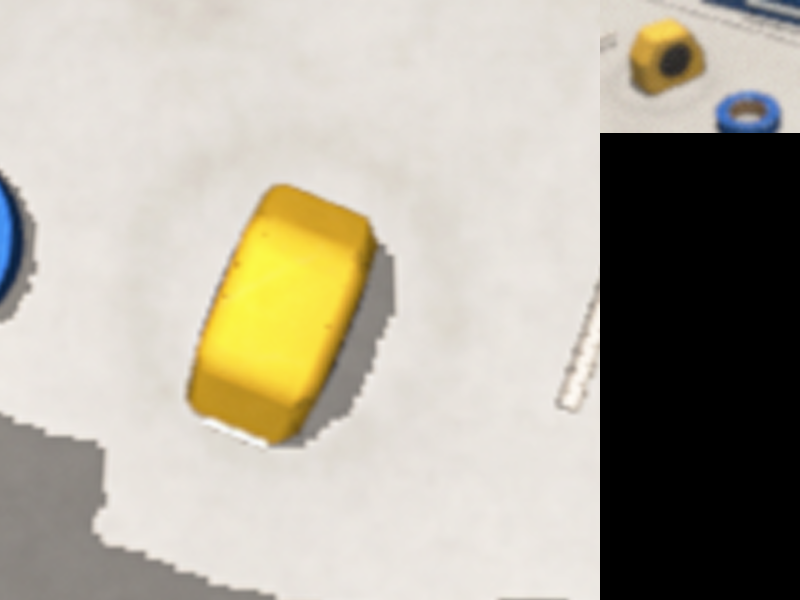

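The measure's centre is about (555,97) with its long axis at 69.5°, so it is gripped with the closing line at -20.5°.

```bash
python3 -c "
from h import *
to(555,97,130,-20.5)"
```

```text
row 0.1681 -0.0038 0.2022 0.0002 -0.0002 0.1131 | rows>= 3.2 dyaw -20.4
```

>>> carry_out(plan="0.168 -0.004 0.2 0 0 0.113;0.168 -0.004 0.2 0 0 0.113;0.168 -0.004 0.2 0 0 0.113;0.168 -0.004 0.2 0 0 0.113;0.168 -0.004 0.2 0 0 0.113;0.168 -0.004 0.2 0 0 0.113")

```text
time_s: 5.83
tcp_pos: [554.8, 97.5, 130.7]
tcp_rot: [2.577, 1.796, -0.001]
contact_force: [-1.2, -0.5, -0.0]
grip_width: 85.2
finger_force: 0.0
```

```bash
python3 -c "
from h import *
to(555,97,30,-20.5)"
```

```text
row -0.0007 0.0008 0.2014 -0.0 0.0002 0.0014 | rows>= 2.4 dyaw -0.3
```

>>> carry_out(plan="0 0 0.1 0 0 0;0 0 0.2 0 0 0;0 0 0.2 0 0 0;0 0 0.2 0 0 0;0 0 0.2 0 0 0")

```text
time_s: 6.25
tcp_pos: [555.5, 95.8, 31.5]
tcp_rot: [2.581, 1.791, 0.001]
contact_force: [0.3, 0.4, 0.2]
grip_width: 85.3
finger_force: 0.0
```

>>> carry_out(plan="0 0 0 0 0 0;0 0 0 0 0 0;0 0 0 0 0 0;0 0 0 0 0 0;0 0 0 0 0 0;0 0 0 0 0 0;0 0 0 0 0 0;0 0 0 0 0 0", hand=-1, grip_force=50)

```text
time_s: 6.92
tcp_pos: [555.7, 97.4, 31.9]
tcp_rot: [2.579, 1.792, 0.004]
contact_force: [-0.3, 0.8, 10.4]
grip_width: 35.2
finger_force: 48.7
```

>>> carry_out(plan="0 0 -0.1 0 0 0;0 0 -0.2 0 0 0;0 0 -0.3 0 0 0;0 0 -0.4 0 0 0;0 0 -0.44 0 0 0;0 0 -0.44 0 0 0;0 0 -0.44 0 0 0")

```text
time_s: 7.5
tcp_pos: [556.2, 97.5, 253.9]
tcp_rot: [2.578, 1.793, 0.01]
contact_force: [-0.1, 0.7, -4.2]
grip_width: 35.1
finger_force: 52.6
```

```bash
python3 -c "
from h import *
print(bot.read_state()['grip_width'],bot.read_state()['contact_force'])
to(520,-380,250,4)"
```

```text
35.143994898494746 [-0.1175186   0.66185677 -4.24163839]
row -0.9204 0.2648 0.005 0.0017 -0.0011 -0.1355 | rows>= 11.5 dyaw 24.4
```

>>> carry_out(plan="-0.92 0.265 0.005 0.002 -0.001 -0.135;-0.92 0.265 0.005 0.002 -0.001 -0.135;-0.92 0.265 0.005 0.002 -0.001 -0.135;-0.92 0.265 0.005 0.002 -0.001 -0.135;-0.92 0.265 0.005 0.002 -0.001 -0.135;-0.92 0.265 0.005 0.002 -0.001 -0.135;-0.92 0.265 0.005 0.002 -0.001 -0.135;-0.92 0.265 0.005 0.002 -0.001 -0.135;-0.92 0.265 0.005 0.002 -0.001 -0.135;-0.92 0.265 0.005 0.002 -0.001 -0.135")

```text
time_s: 8.33
tcp_pos: [521.9, -319.3, 245.8]
tcp_rot: [-2.14, -2.291, 0.01]
contact_force: [1.0, -0.0, -2.9]
grip_width: 34.6
finger_force: 52.4
```

>>> carry_out(plan="-0.14 0 0 0 0 0;-0.14 0 0 0 0 0;-0.14 0 0 0 0 0;-0.14 0 0 0 0 0")

```text
time_s: 8.67
tcp_pos: [526.3, -389.5, 245.6]
tcp_rot: [-2.144, -2.287, 0.011]
contact_force: [-0.4, 0.6, -2.6]
grip_width: 34.9
finger_force: 52.5
```

```bash
cat >> h.py <<'E'
def orange(im,x0,x1,y0,y1,zs=(20,)):
    for z in zs:
        o=ortho(im,"wrist",z,x0,x1,y0,y1,s=3); hsv=cv2.cvtColor(o,cv2.COLOR_RGB2HSV); print("orange z",z)
        blobs((hsv[:,:,0]<18)&(hsv[:,:,1]>120)&(hsv[:,:,2]>60),x0,y1,3,3000)
    return o
E
python3 - <<'E'
from h import *
print(bot.read_state()["tcp_pos"],yaw(),np.array(bot.camera_params("wrist")["T"])[:3,3])
im=snap("wrist","w5.png")
for n in("pocket_measure","pocket_keys"):
    for r in bot.landmark_of(n,"wrist")[:2]: print(n,round(r["score"],2),np.round(r["centre"],1),np.round(ray("wrist",r["centre"],8),1))
o=orange(im,400,660,-400,-220,(10,20,26)); cv2.imwrite("pics/o5.png",cv2.resize(im[:,:,::-1],(640,480)))
E
```

```text
[ 526.32485312 -389.49540115  245.63057908] 3.692814093605921 [ 522.73935571 -312.03111563  388.07368658]
pocket_measure 0.98 [216.5 102.8] [ 468.5 -311.9    8. ]
pocket_keys 0.84 [303.4 102.2] [ 580.1 -303.2    8. ]
orange z 10
  ctr 469.8 -309.7 size 56.4 96.1 long axis deg 94.0
  ctr 577.0 -301.9 size 97.4 121.5 long axis deg 94.0
orange z 20
  ctr 471.3 -309.7 size 54.9 93.6 long axis deg 94.0
  ctr 575.5 -302.1 size 94.7 118.3 long axis deg 94.1
orange z 26
  ctr 472.1 -309.7 size 53.9 92.1 long axis deg 94.0
  ctr 574.8 -302.2 size 93.3 116.4 long axis deg 94.0
```

View pics/o5.png

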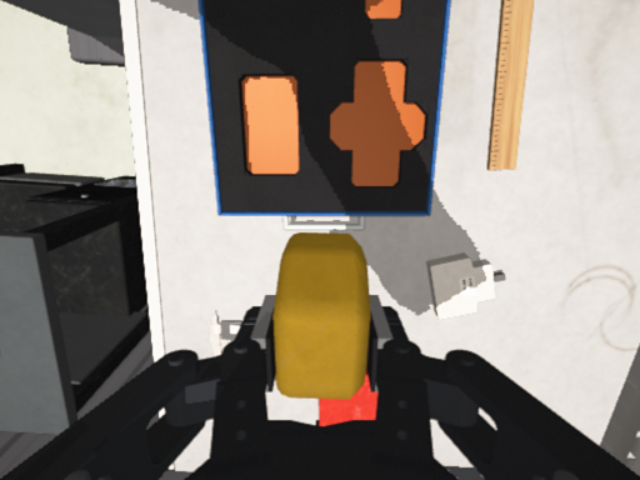

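```bash
python3 -c "
from h import *
to(472,-309.7,90,4)"
```

```text
row 0.1602 -0.0982 0.3145 -0.0027 -0.0003 -0.0002 | rows>= 4.4 dyaw 0.0
```

>>> carry_out(plan="0.16 -0.098 0.2 -0.003 0 0;0.16 -0.098 0.2 -0.003 0 0;0.16 -0.098 0.2 -0.003 0 0;0.16 -0.098 0.2 -0.003 0 0;0.16 -0.098 0.314 -0.003 0 0;0.16 -0.098 0.314 -0.003 0 0;0.16 -0.098 0.314 -0.003 0 0;0.16 -0.098 0.314 -0.003 0 0")

```text
time_s: 9.48
tcp_pos: [472.6, -310.8, 91.3]
tcp_rot: [2.143, 2.296, 0.001]
contact_force: [0.1, -0.5, -3.0]
grip_width: 35.2
finger_force: 52.4
```

```bash
python3 -c "
from h import *
print(bot.read_state()['contact_force'])
to(472,-309.7,46,4)"
```

```text
[ 0.13140939 -0.54516007 -3.01328776]
row 0.0023 -0.0011 0.0906 0.0004 0.0002 -0.0002 | rows>= 1.1 dyaw 0.0
```

>>> carry_out(plan="0.002 -0.001 0.04 0 0 0;0.002 -0.001 0.065 0 0 0;0.002 -0.001 0.08 0 0 0;0.002 -0.001 0.088 0 0 0;0.002 -0.001 0.09 0 0 0;0.002 -0.001 0.09 0 0 0")

```text
time_s: 9.98
tcp_pos: [473.3, -310.9, 49.1]
tcp_rot: [2.141, 2.292, 0.005]
contact_force: [-2.0, 4.1, 13.2]
grip_width: 35.0
finger_force: 52.0
```

>>> carry_out(plan="0 0 0.002 0 0 0;0 0 0.004 0 0 0;0 0 0.006 0 0 0;0 0 0.006 0 0 0")

```text
time_s: 10.32
tcp_pos: [473.3, -310.9, 48.9]
tcp_rot: [2.141, 2.29, 0.008]
contact_force: [-9.1, 9.8, 54.5]
grip_width: 35.4
finger_force: 56.9
```

>>> carry_out(plan="0 0 -0.006 0 0 0;0 0 -0.006 0 0 0")

```text
time_s: 10.48
tcp_pos: [473.5, -311.6, 49.2]
tcp_rot: [2.14, 2.291, 0.003]
contact_force: [-0.7, 0.8, -0.1]
grip_width: 35.3
finger_force: 50.3
```

```bash
python3 - <<'E'
from h import *
print(bot.read_state()["contact_force"],bot.read_state()["tcp_pos"])
a=snap("scene","s6.png")[:,:,::-1]; b=snap("wrist","w6.png")[:,:,::-1]
c=cv2.resize(a[140:215,220:320],(400,300),interpolation=cv2.INTER_CUBIC)
d=cv2.resize(b,(400,300)); e=cv2.resize(b[200:384,160:350],(400,300),interpolation=cv2.INTER_CUBIC)
cv2.imwrite("pics/v6.png",np.vstack([np.hstack([c,d]),np.hstack([e,e*0])]))
E
```

```text
[-0.65360071  0.81908284 -0.07494396] [ 473.52029277 -311.6250391    49.170474  ]
```

View pics/v6.png

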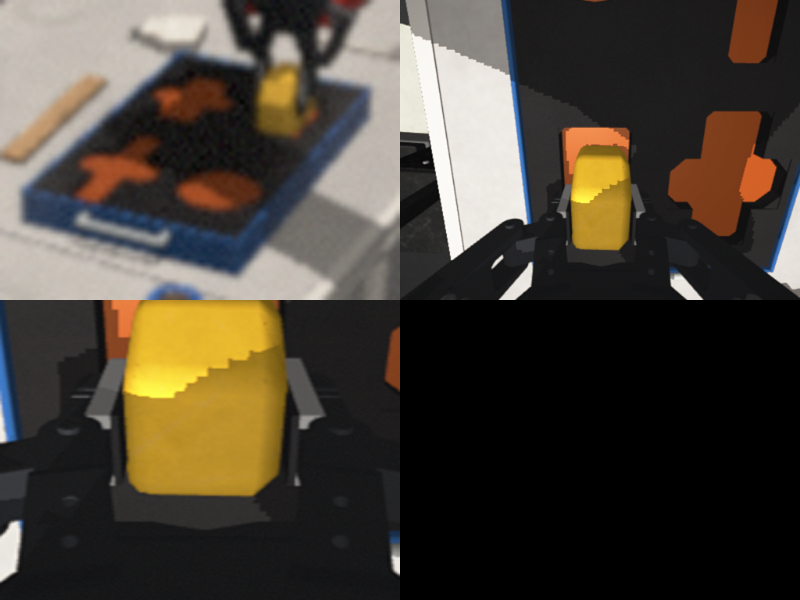

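```bash
python3 - <<'E'
from h import *
for b,t in(((279.5,208.6),(280.2,200)),((225.8,195.5),(225.5,187.5))):
    P=ray("scene",b,0); print(P.round(0),[ (z,proj("scene",[P[0],P[1],z]).round(1).tolist()) for z in (20,25,30,35,40)])
im=cv2.imread("pics/w2.png")[:,:,::-1].copy()
# measure pocket corners seen now, for the lateral fit
im=cv2.imread("pics/w6.png")[:,:,::-1].copy()
orange(im,400,660,-420,-180,(17,26,33))
print(ray("wrist",(256.9*0+ (632-400)*1.28, 160*1.28),26))
E
```

```text
[395. -68.   0.] [(20, [279.6, 203.7]), (25, [279.6, 202.5]), (30, [279.7, 201.3]), (35, [279.7, 200.0]), (40, [279.7, 198.8])]
[609. -50.   0.] [(20, [225.5, 190.8]), (25, [225.4, 189.6]), (30, [225.4, 188.4]), (35, [225.3, 187.3]), (40, [225.2, 186.1])]
orange z 17
  ctr 468.4 -294.7 size 50.7 55.4 long axis deg 4.2
  ctr 581.4 -303.1 size 88.8 109.4 long axis deg 65.9
  ctr 572.9 -196.9 size 28.2 35.7 long axis deg 93.7
orange z 26
  ctr 468.4 -291.5 size 47.9 52.7 long axis deg 4.3
  ctr 575.5 -299.7 size 84.1 103.8 long axis deg 66.0
  ctr 567.3 -197.4 size 26.8 36.6 long axis deg 93.6
orange z 33
  ctr 468.3 -289.2 size 46.1 50.3 long axis deg 4.2
  ctr 570.9 -296.8 size 80.6 99.3 long axis deg 65.9
  ctr 563.0 -198.3 size 25.7 36.5 long axis deg 93.7
[ 497.45638742 -292.58686087   26.        ]
```

The tray rim is about 35 mm high, so the foam top is near 33 and the measure floor near z = 17. That matches the contact height, so the measure is on the floor. Releasing it.

>>> carry_out(plan="0 0 0 0 0 0;0 0 0 0 0 0;0 0 0 0 0 0;0 0 0 0 0 0;0 0 0 0 0 0;0 0 0 0 0 0", hand=0.5)

```text
time_s: 11.08
tcp_pos: [472.2, -311.1, 46.5]
tcp_rot: [2.143, 2.293, 0.001]
contact_force: [0.1, 0.6, -0.1]
grip_width: 64.1
finger_force: 0.0
```

>>> carry_out(plan="0 0 -0.05 0 0 0;0 0 -0.12 0 0 0;0 0 -0.2 0 0 0;0 0 -0.28 0 0 0;0 0 -0.36 0 0 0;-0.14 0 -0.4 0 0 0;-0.14 0 -0.4 0 0 0;-0.14 0 -0.4 0 0 0;-0.14 0 -0.4 0 0 0")

```text
time_s: 11.83
tcp_pos: [476.0, -382.3, 247.3]
tcp_rot: [2.144, 2.29, 0.001]
contact_force: [-0.4, 0.5, 0.1]
grip_width: 64.0
finger_force: 0.0
```

```bash
python3 - <<'E'
from h import *
print(bot.read_state()["tcp_pos"],yaw(),np.array(bot.camera_params("wrist")["T"])[:3,3])
im=snap("wrist","w7.png")
o=orange(im,400,660,-400,-220,(17,21,33)); 
o=ortho(im,"wrist",33,400,650,-400,-220,s=3); cv2.imwrite("pics/o7.png",o[:,:,::-1])
E
```

```text
[ 476.04830204 -382.31123466  247.30125175] 3.7492357462229093 [ 470.46535124 -304.55288126  389.5007297 ]
orange z 17
  ctr 469.3 -310.9 size 55.8 93.8 long axis deg 93.7
  ctr 575.2 -303.5 size 93.2 118.7 long axis deg 93.9
orange z 21
  ctr 469.3 -310.8 size 55.2 92.7 long axis deg 93.8
  ctr 574.0 -303.5 size 92.3 117.4 long axis deg 93.9
orange z 33
  ctr 469.3 -310.5 size 53.4 89.7 long axis deg 93.8
  ctr 570.7 -303.5 size 89.2 113.6 long axis deg 93.9
```

View pics/o7.png

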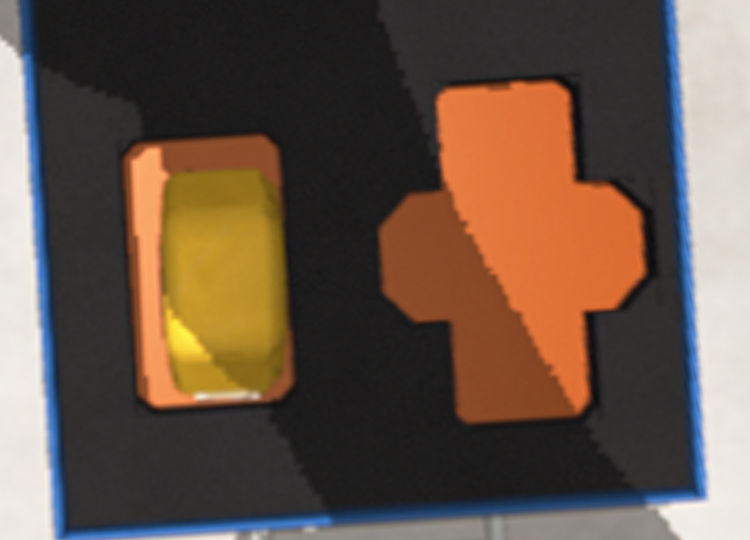

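The measure sits inside its pocket with orange visible round it, and it looks level. The pocket centres now work out as keys (573,-303.5), marker (562,-140) and tape (458,-147). Next is the hex key set, going by way of x≈540.

```bash
python3 -c "
from h import *
to(540,0,250,5);to(440,322,230,12)"
```

```text
row 0.7512 0.1785 -0.0076 0.0007 0.0004 -0.0065 | rows>= 9.3 dyaw 1.2
row 1.4071 0.0218 0.0312 0.0007 0.0005 -0.0454 | rows>= 16.9 dyaw 8.2
```

>>> carry_out(plan="0.75 0.18 0 0 0 0;0.75 0.18 0 0 0 0;0.75 0.18 0 0 0 0;0.75 0.18 0 0 0 0;0.75 0.18 0 0 0 0;0.75 0.18 0 0 0 0;0.75 0.18 0 0 0 0;0.75 0.18 0 0 0 0;0.75 0.18 0 0 0 0;1 0.12 0.02 0 0 0", hand=1)

```text
time_s: 12.72
tcp_pos: [529.6, 32.9, 243.0]
tcp_rot: [2.139, 2.295, 0.003]
contact_force: [1.3, 0.9, 1.0]
grip_width: 86.0
finger_force: 0.0
```

```bash
python3 -c "
from h import *
to(440,322,230,12)"
```

```text
row 0.5895 -0.1383 0.0243 0.0013 0.0007 -0.0443 | rows>= 7.3 dyaw 8.0
```

>>> carry_out(plan="0.58 -0.138 0.024 0 0 -0.044;0.58 -0.138 0.024 0 0 -0.044;0.58 -0.138 0.024 0 0 -0.044;0.58 -0.138 0.024 0 0 -0.044;0.58 -0.138 0.024 0 0 -0.044;0.58 -0.138 0.024 0 0 -0.044;0.58 -0.138 0.024 0 0 -0.044;0.58 -0.138 0.024 0 0 -0.044;0.58 -0.138 0.024 0 0 -0.044;0.58 -0.138 0.024 0 0 -0.044")

```text
time_s: 13.55
tcp_pos: [438.3, 313.9, 229.9]
tcp_rot: [1.977, 2.438, -0.002]
contact_force: [0.1, -0.3, 0.5]
grip_width: 85.7
finger_force: 0.0
```

```bash
python3 - <<'E'
from h import *
print(bot.read_state()["tcp_pos"],yaw(),np.array(bot.camera_params("wrist")["T"])[:3,3])
im=snap("wrist","w8.png")
for n in("hex_keys","marker"):
    for r in bot.landmark_of(n,"wrist")[:1]: print(n,round(r["score"],2),np.round(ray("wrist",r["centre"],0),1))
a=ortho(im,"wrist",20,380,520,230,460,s=2); hsv=cv2.cvtColor(a,cv2.COLOR_RGB2HSV)
m=(hsv[:,:,2]<120).astype(np.uint8); m=cv2.morphologyEx(m,cv2.MORPH_CLOSE,np.ones((17,17))); blobs(m,380,460)
cv2.imwrite("pics/o8.png",np.hstack([a[:,:,::-1],cv2.merge([m*255]*3)]))
E
```

```text
[438.33888268 313.87274354 229.85607173] 11.930558321676475 [421.97270285 390.10798219 372.04435132]
hex_keys 0.91 [437.2 401.1   0. ]
marker 0.74 [452.3 263.9   0. ]
  ctr 485.5 242.0 size 23.0 68.0 long axis deg 0.0
  ctr 438.3 273.5 size 13.0 34.2 long axis deg 63.4
  ctr 439.1 396.3 size 30.9 99.0 long axis deg 102.4
```

View pics/o8.png

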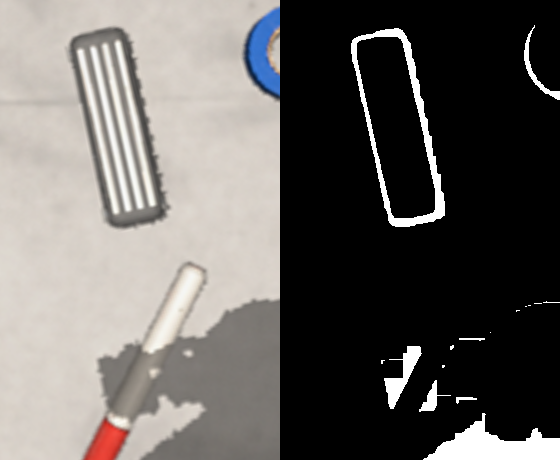

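```bash
python3 -c "
from h import *
to(438.5,396.5,80,12.4);to(438.5,396.5,5,12.4)"
```

```text
row 0.1665 0.031 0.3007 0.0006 0.0008 -0.004 | rows>= 4.1 dyaw 0.7
row 0.1668 0.0307 0.4507 0.0006 0.0008 -0.004 | rows>= 5.8 dyaw 0.7
```

>>> carry_out(plan="0.167 0.031 0.2 0 0 -0.003;0.167 0.031 0.3 0 0 -0.003;0.167 0.031 0.3 0 0 -0.003;0.167 0.031 0.3 0 0 -0.003;0.167 0.031 0.3 0 0 -0.003;0.167 0.031 0.3 0 0 -0.003;0.167 0.031 0.3 0 0 -0.003")

```text
time_s: 14.28
tcp_pos: [439.1, 396.7, 81.3]
tcp_rot: [1.97, 2.442, 0.0]
contact_force: [0.7, -2.0, 0.7]
grip_width: 85.7
finger_force: 0.0
```

```bash
python3 -c "
from h import *
to(438.5,396.5,5,12.4)"
```

```text
row 0.0004 -0.0017 0.1526 0.0008 0.001 -0.001 | rows>= 1.8 dyaw 0.2
```

>>> carry_out(plan="0 -0.001 0.06 0 0 0;0 -0.001 0.11 0 0 0;0 -0.001 0.14 0 0 0;0 -0.001 0.152 0 0 0;0 -0.001 0.152 0 0 0")

```text
time_s: 14.7
tcp_pos: [438.8, 397.2, 5.6]
tcp_rot: [1.97, 2.443, 0.002]
contact_force: [-0.7, 0.0, 0.1]
grip_width: 85.5
finger_force: 0.0
```

>>> carry_out(plan="0 0 0 0 0 0;0 0 0 0 0 0;0 0 0 0 0 0;0 0 0 0 0 0;0 0 0 0 0 0;0 0 0 0 0 0;0 0 0 0 0 0;0 0 0 0 0 0", hand=-1, grip_force=50)

```text
time_s: 15.37
tcp_pos: [437.9, 398.5, 5.5]
tcp_rot: [1.968, 2.445, 0.002]
contact_force: [-1.6, -0.5, 10.0]
grip_width: 29.2
finger_force: 49.2
```

>>> carry_out(plan="0 0 -0.1 0 0 0;0 0 -0.2 0 0 0;0 0 -0.28 0 0 0;0 0 -0.3 0 0 0;0 0 -0.3 0 0 0;0 0 -0.3 0 0 0")

```text
time_s: 15.87
tcp_pos: [437.5, 399.2, 155.8]
tcp_rot: [1.967, 2.446, 0.006]
contact_force: [-0.2, -0.6, -2.5]
grip_width: 28.1
finger_force: 51.2
```

```bash
python3 -c "
from h import *
s=bot.read_state();print(s['grip_width'],s['contact_force'])
to(550,0,155,4);to(573,-303.5,155,3.9)"
```

```text
28.101297933495008 [-0.23464181 -0.56900334 -2.46918141]
row -0.8281 0.0485 0.002 0.0015 -0.0001 0.0466 | rows>= 9.9 dyaw -8.4
row -1.4309 -0.0367 0.0016 0.0015 -0.0001 0.0471 | rows>= 17.2 dyaw -8.5
```

>>> carry_out(plan="-0.83 0.048 0 0 0 0.047;-0.83 0.048 0 0 0 0.047;-0.83 0.048 0 0 0 0.047;-0.83 0.048 0 0 0 0.047;-0.83 0.048 0 0 0 0.047;-0.83 0.048 0 0 0 0.047;-0.83 0.048 0 0 0 0.047;-0.83 0.048 0 0 0 0.047;-0.83 0.048 0 0 0 0.047;-1 0.024 0 0 0 0.047")

```text
time_s: 16.7
tcp_pos: [544.4, -5.6, 153.7]
tcp_rot: [2.143, 2.295, -0.001]
contact_force: [0.9, -1.4, -1.7]
grip_width: 28.6
finger_force: 51.2
```

```bash
python3 -c "
from h import *
to(573,-303.5,155,3.9)"
```

```text
row -0.5984 0.0165 -0.0015 0.0002 0.0006 0.0001 | rows>= 7.2 dyaw -0.0
```

>>> carry_out(plan="-0.575 0.016 0 0 0 0;-0.575 0.016 0 0 0 0;-0.575 0.016 0 0 0 0;-0.575 0.016 0 0 0 0;-0.575 0.016 0 0 0 0;-0.575 0.016 0 0 0 0;-0.575 0.016 0 0 0 0;-0.575 0.016 0 0 0 0;-0.575 0.016 0 0 0 0;-0.575 0.016 0 0 0 0")

```text
time_s: 17.53
tcp_pos: [570.8, -289.4, 153.9]
tcp_rot: [-2.145, -2.295, -0.0]
contact_force: [0.3, -0.2, -2.1]
grip_width: 28.7
finger_force: 51.2
```

```bash
python3 - <<'E'
from h import *
im=snap("wrist","w9.png"); cv2.imwrite("pics/o9.png",cv2.resize(im[:,:,::-1],(640,480)))
to(573,-303.5,60,3.9)
E
```

```text
row -0.0301 0.0015 0.1886 0.0001 -0.0001 0.0002 | rows>= 2.3 dyaw -0.0
```

View pics/o9.png

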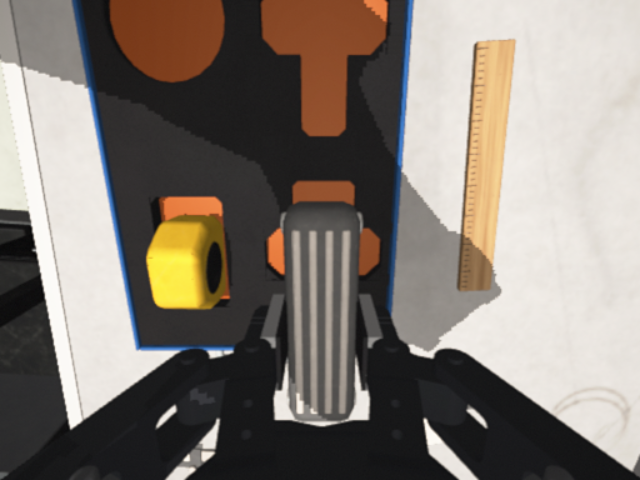

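>>> carry_out(plan="-0.027 0.002 0.06 0 0 0;-0.027 0.002 0.12 0 0 0;-0.027 0.002 0.16 0 0 0;-0.027 0.002 0.188 0 0 0;-0.027 0.002 0.188 0 0 0;-0.027 0.002 0.188 0 0 0")

```text
time_s: 18.08
tcp_pos: [574.0, -302.5, 61.5]
tcp_rot: [2.142, 2.296, 0.001]
contact_force: [-0.2, -0.5, -1.5]
grip_width: 29.0
finger_force: 51.2
```

```bash
python3 -c "
from h import *
print(bot.read_state()['contact_force'])
to(573,-302,27,3.9)"
```

```text
[-0.23120596 -0.45585062 -1.54098653]
row 0.0012 -0.0019 0.069 0.0005 0.0002 0.0003 | rows>= 0.8 dyaw -0.1
```

>>> carry_out(plan="0 -0.002 0.03 0 0 0;0 -0.002 0.05 0 0 0;0 -0.002 0.058 0 0 0;0 -0.002 0.064 0 0 0;0 -0.002 0.067 0 0 0;0 -0.002 0.067 0 0 0")

```text
time_s: 18.58
tcp_pos: [573.2, -303.8, 28.7]
tcp_rot: [2.142, 2.293, 0.001]
contact_force: [0.2, -0.4, -2.1]
grip_width: 28.4
finger_force: 51.2
```

>>> carry_out(plan="0 0 0.001 0 0 0;0 0 0.002 0 0 0;0 0 0.002 0 0 0")

```text
time_s: 18.83
tcp_pos: [573.2, -303.9, 27.7]
tcp_rot: [2.142, 2.293, 0.002]
contact_force: [0.5, -0.1, -0.9]
grip_width: 28.5
finger_force: 51.2
```

>>> carry_out(plan="0 0 0.001 0 0 0;0 0 0.002 0 0 0;0 0 0.003 0 0 0;0 0 0.003 0 0 0")

```text
time_s: 19.17
tcp_pos: [573.2, -303.9, 27.0]
tcp_rot: [2.143, 2.293, 0.002]
contact_force: [-2.3, 1.2, 9.0]
grip_width: 28.5
finger_force: 52.5
```

>>> carry_out(plan="0 0 0 0 0 0;0 0 0 0 0 0;0 0 0 0 0 0;0 0 0 0 0 0;0 0 0 0 0 0", hand=0.1)

```text
time_s: 19.58
tcp_pos: [573.0, -303.8, 25.8]
tcp_rot: [2.143, 2.293, 0.001]
contact_force: [0.5, -0.5, -0.2]
grip_width: 46.9
finger_force: 0.0
```

>>> carry_out(plan="0 0 -0.03 0 0 0;0 0 -0.08 0 0 0;0 0 -0.16 0 0 0;0 0 -0.24 0 0 0;0 0 -0.32 0 0 0;0 0 -0.4 0 0 0;0.14 0 -0.44 0 0 0;0.14 0 -0.44 0 0 0;0.14 0 -0.44 0 0 0;0.14 0 -0.44 0 0 0")

```text
time_s: 20.42
tcp_pos: [568.2, -231.6, 246.4]
tcp_rot: [2.139, 2.297, 0.003]
contact_force: [0.2, -0.4, -0.1]
grip_width: 47.3
finger_force: 0.0
```

```bash
python3 - <<'E'
from h import *
print(bot.read_state()["tcp_pos"],yaw(),np.array(bot.camera_params("wrist")["T"])[:3,3])
im=snap("wrist","w10.png")
orange(im,400,640,-400,-100,(23,33)); 
o=ortho(im,"wrist",33,400,650,-400,-150,s=2.4); cv2.imwrite("pics/o10b.png",o[:,:,::-1])
to(500,150,250,-20);to(450,190,230,-26)
E
```

```text
[ 568.22973006 -231.57956691  246.42601236] 4.083027506872181 [ 562.11624798 -154.13007406  388.78332608]
orange z 23
  ctr 469.0 -313.7 size 51.6 87.6 long axis deg 93.6
  ctr 573.1 -308.6 size 94.0 114.7 long axis deg 93.7
  ctr 457.7 -150.6 size 78.0 78.7 long axis deg 116.6
  ctr 558.1 -156.2 size 86.6 118.3 long axis deg 69.3
orange z 33
  ctr 471.5 -309.2 size 50.2 85.0 long axis deg 93.3
  ctr 572.8 -304.4 size 91.4 111.6 long axis deg 93.6
  ctr 460.6 -150.8 size 75.9 76.5 long axis deg 116.6
  ctr 558.4 -155.6 size 84.2 116.4 long axis deg 69.3
row 0.7738 -0.0823 -0.0097 0.0011 0.0004 0.1332 | rows>= 9.3 dyaw -24.0
row 0.8606 -0.1767 0.0298 0.0011 0.0003 0.1665 | rows>= 10.5 dyaw -30.0
```

View pics/o10b.png

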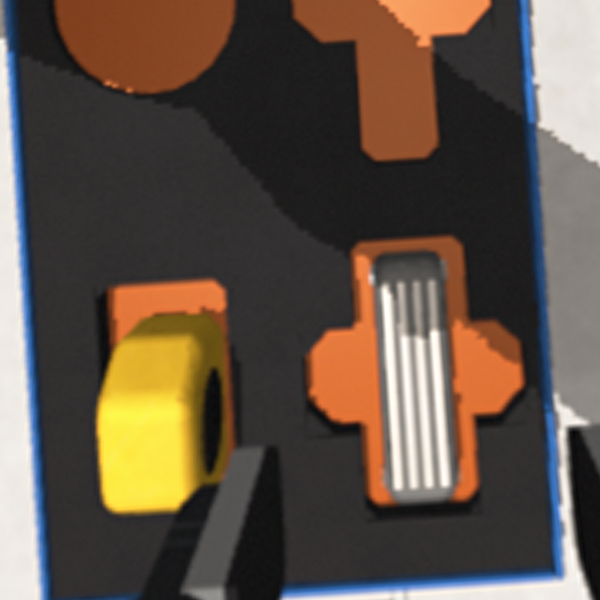

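The hex keys lie centred and flat in their pocket. Next is the marker. Only one picture view is left, so I'll work from numbers and keep it for the end.

```bash
python3 -c "
from h import *
to(455,192,230,0)"
```

```text
row 0.8639 -0.1664 0.0298 0.001 0.0006 0.022 | rows>= 10.6 dyaw -4.0
```

>>> carry_out(plan="0.864 -0.166 0.03 0 0 0.02;0.864 -0.166 0.03 0 0 0.02;0.864 -0.166 0.03 0 0 0.02;0.864 -0.166 0.03 0 0 0.02;0.864 -0.166 0.03 0 0 0.02;0.864 -0.166 0.03 0 0 0.02;0.864 -0.166 0.03 0 0 0.02;0.864 -0.166 0.03 0 0 0.02;0.864 -0.166 0.03 0 0 0.02;0.864 -0.166 0.03 0 0 0.02", hand=0.3)

```text
time_s: 21.3
tcp_pos: [461.6, 169.5, 230.2]
tcp_rot: [2.216, 2.222, 0.0]
contact_force: [2.3, 0.2, 0.6]
grip_width: 55.6
finger_force: 0.0
```

>>> carry_out(plan="0.07 0 0 0 0 0;0.07 0 0 0 0 0;0.07 0 0 0 0 0;0.07 0 0 0 0 0")

```text
time_s: 21.63
tcp_pos: [462.0, 202.6, 230.1]
tcp_rot: [2.215, 2.223, -0.001]
contact_force: [1.2, -0.3, 0.7]
grip_width: 55.3
finger_force: 0.0
```

```bash
python3 - <<'E'
from h import *
print(bot.read_state()["tcp_pos"],yaw(),np.array(bot.camera_params("wrist")["T"])[:3,3])
im=snap("wrist","w11.png")
for r in bot.landmark_of("marker","wrist")[:2]: print(round(r["score"],2),np.round(ray("wrist",r["centre"],0),1))
o=ortho(im,"wrist",12,390,520,180,350,s=3); hsv=cv2.cvtColor(o,cv2.COLOR_RGB2HSV)
red=((hsv[:,:,0]<8)|(hsv[:,:,0]>170))&(hsv[:,:,1]>130); print("red"); blobs(red,390,350,3,300)
# profile across, walking along the axis estimate
c=np.array([449,268.]); a=np.radians(65); u=np.array([np.cos(a),np.sin(a)]); n=np.array([np.sin(a),-np.cos(a)])
lab=o.astype(int)
def px(p): return lab[int(round((350-p[1])*3)),int(round((p[0]-390)*3))]
for t in(-50,-25,0,25,50): print(t,[px(c+t*u+k*n).sum()//3 for k in range(-14,15,2)])
print([ (t,px(c+t*u).tolist()) for t in list(range(-78,-56,3))+list(range(54,80,3))])
E
```

```text
[461.96667189 202.55343002 230.1356154 ] 0.20045100936334861 [461.38320968 280.51313222 372.35182557]
0.83 [449.7 260.9   0. ]
red
  ctr 428.8 226.5 size 14.0 41.3 long axis deg 63.4
-50 [np.int64(212), np.int64(213), np.int64(207), np.int64(124), np.int64(112), np.int64(119), np.int64(127), np.int64(121), np.int64(111), np.int64(93), np.int64(85), np.int64(127), np.int64(205), np.int64(210), np.int64(211)]
-25 [np.int64(211), np.int64(207), np.int64(208), np.int64(170), np.int64(127), np.int64(145), np.int64(206), np.int64(181), np.int64(153), np.int64(130), np.int64(101), np.int64(157), np.int64(199), np.int64(207), np.int64(207)]
0 [np.int64(215), np.int64(213), np.int64(215), np.int64(201), np.int64(193), np.int64(229), np.int64(242), np.int64(247), np.int64(237), np.int64(217), np.int64(169), np.int64(113), np.int64(192), np.int64(220), np.int64(218)]
25 [np.int64(217), np.int64(215), np.int64(216), np.int64(214), np.int64(183), np.int64(221), np.int64(236), np.int64(244), np.int64(240), np.int64(219), np.int64(186), np.int64(125), np.int64(189), np.int64(219), np.int64(219)]
50 [np.int64(214), np.int64(214), np.int64(213), np.int64(214), np.int64(198), np.int64(197), np.int64(233), np.int64(243), np.int64(245), np.int64(230), np.int64(199), np.int64(141), np.int64(122), np.int64(202), np.int64(217)]
[(-78, [224, 219, 211]), (-75, [224, 219, 211]), (-72, [224, 220, 212]), (-69, [225, 226, 218]), (-66, [232, 84, 73]), (-63, [233, 72, 59]), (-60, [234, 71, 58]), (-57, [235, 84, 71]), (54, [247, 245, 237]), (57, [247, 244, 236]), (60, [246, 244, 236]), (63, [236, 229, 220]), (66, [219, 210, 202]), (69, [220, 213, 203]), (72, [218, 211, 203]), (75, [220, 214, 206]), (78, [221, 216, 208])]
```

```bash
python3 -c "
from h import *
to(447.9,266.8,60,-26)"
```

```text
row 0.1306 -0.0289 0.3405 0.001 0.0006 0.145 | rows>= 4.4 dyaw -26.1
```

>>> carry_out(plan="0.131 -0.029 0.2 0 0 0.145;0.131 -0.029 0.3 0 0 0.145;0.131 -0.029 0.34 0 0 0.145;0.131 -0.029 0.34 0 0 0.145;0.131 -0.029 0.34 0 0 0.145;0.131 -0.029 0.34 0 0 0.145;0.131 -0.029 0.34 0 0 0.145;0.131 -0.029 0.34 0 0 0.145")

```text
time_s: 22.4
tcp_pos: [448.4, 267.8, 61.7]
tcp_rot: [2.66, 1.665, 0.004]
contact_force: [0.4, -0.1, 0.0]
grip_width: 55.9
finger_force: 0.0
```

```bash
python3 -c "
from h import *
to(447.9,266.8,4,-26)"
```

```text
row -0.0024 -0.0005 0.1154 0.0014 -0.0002 0.0004 | rows>= 1.4 dyaw -0.1
```

>>> carry_out(plan="-0.001 0 0.05 0.001 0 0;-0.001 0 0.09 0.001 0 0;-0.001 0 0.107 0.001 0 0;-0.001 0 0.113 0.001 0 0;-0.001 0 0.113 0.001 0 0")

```text
time_s: 22.82
tcp_pos: [447.7, 268.2, 4.7]
tcp_rot: [2.662, 1.668, 0.001]
contact_force: [0.2, -0.1, 0.9]
grip_width: 55.5
finger_force: 0.0
```

>>> carry_out(plan="0 0 0 0 0 0;0 0 0 0 0 0;0 0 0 0 0 0;0 0 0 0 0 0;0 0 0 0 0 0;0 0 0 0 0 0;0 0 0 0 0 0;0 0 0 0 0 0", hand=-1, grip_force=40)

```text
time_s: 23.48
tcp_pos: [447.4, 268.9, 4.9]
tcp_rot: [-2.662, -1.669, -0.002]
contact_force: [-0.6, -0.0, 8.6]
grip_width: 13.9
finger_force: 39.3
```

>>> carry_out(plan="0 0 -0.1 0 0 0;0 0 -0.2 0 0 0;0 0 -0.28 0 0 0;0 0 -0.3 0 0 0;0 0 -0.3 0 0 0;0 0 -0.3 0 0 0")

```text
time_s: 23.98
tcp_pos: [447.4, 269.6, 155.7]
tcp_rot: [-2.66, -1.67, -0.005]
contact_force: [-1.0, -0.3, -0.1]
grip_width: 14.2
finger_force: 39.8
```

```bash
python3 -c "
from h import *
s=bot.read_state();print(s['grip_width'],s['contact_force'])
to(562,-138,155,3.9)"
```

```text
14.239568635663785 [-1.00674112 -0.28169444 -0.07947041]
row -0.6346 0.5607 -0.0 0.0007 -0.0009 -0.1648 | rows>= 10.2 dyaw 29.7
```

>>> carry_out(plan="-0.634 0.56 0 0 0 -0.165;-0.634 0.56 0 0 0 -0.165;-0.634 0.56 0 0 0 -0.165;-0.634 0.56 0 0 0 -0.165;-0.634 0.56 0 0 0 -0.165;-0.634 0.56 0 0 0 -0.165;-0.634 0.56 0 0 0 -0.165;-0.634 0.56 0 0 0 -0.165;-0.634 0.56 0 0 0 -0.165;-0.634 0.56 0 0 0 -0.165")

```text
time_s: 24.82
tcp_pos: [558.8, -134.5, 152.7]
tcp_rot: [-2.144, -2.294, 0.001]
contact_force: [0.5, -0.5, -0.3]
grip_width: 14.2
finger_force: 39.8
```

>>> carry_out(plan="-0.08 0.01 0 0 0 0;-0.08 0.01 0 0 0 0;-0.08 0.01 0 0 0 0;-0.08 0.01 0 0 0 0")

```text
time_s: 25.15
tcp_pos: [566.2, -171.6, 152.8]
tcp_rot: [-2.144, -2.293, 0.001]
contact_force: [-0.9, 0.4, 0.2]
grip_width: 13.8
finger_force: 39.8
```

```bash
python3 - <<'E'
from h import *
im=snap("wrist","w12.png"); print(bot.read_state()["tcp_pos"],yaw(),np.array(bot.camera_params("wrist")["T"])[:3,3])
orange(im,500,640,-240,-40,(23,28,33))
for r in bot.landmark_of("pocket_tape","wrist")[:1]+bot.landmark_of("pocket_marker","wrist")[:1]: print(round(r["score"],2),np.round(ray("wrist",r["centre"],24),1))
to(562,-138,60,3.9)
E
```

```text
[ 566.36053927 -170.61249092  152.96167487] 3.947307936749719 [561.30295426 -93.47742936 295.53033564]
orange z 23
  ctr 560.1 -135.9 size 86.5 132.9 long axis deg 117.8
orange z 28
  ctr 560.2 -135.2 size 84.8 130.5 long axis deg 117.8
orange z 33
  ctr 560.2 -134.3 size 83.2 128.0 long axis deg 117.7
0.95 [ 459.3 -151.7   24. ]
0.97 [ 560.9 -141.2   24. ]
row 0.0646 -0.0049 0.1871 -0.0003 -0.0003 0.0007 | rows>= 2.4 dyaw -0.1
```

>>> carry_out(plan="0.064 -0.006 0.05 0 0 0;0.064 -0.006 0.1 0 0 0;0.064 -0.006 0.15 0 0 0;0.064 -0.006 0.187 0 0 0;0.064 -0.006 0.187 0 0 0;0.064 -0.006 0.187 0 0 0")

```text
time_s: 25.8
tcp_pos: [561.4, -139.2, 60.1]
tcp_rot: [-2.142, -2.296, 0.002]
contact_force: [-0.5, 0.2, 0.1]
grip_width: 14.0
finger_force: 39.8
```

```bash
python3 -c "
from h import *
print(bot.read_state()['contact_force'])
to(561,-138,28.5,3.9)"
```

```text
[-0.50015367  0.19291326  0.05875896]
row 0.0024 -0.0005 0.0631 -0.0007 -0.0002 0.0004 | rows>= 0.8 dyaw -0.1
```

>>> carry_out(plan="0.002 0 0.03 0 0 0;0.002 0 0.045 0 0 0;0.002 0 0.054 0 0 0;0.002 0 0.06 0 0 0;0.002 0 0.061 0 0 0;0.002 0 0.061 0 0 0")

```text
time_s: 26.3
tcp_pos: [562.0, -139.5, 30.4]
tcp_rot: [2.145, 2.295, 0.0]
contact_force: [-0.0, 0.6, -0.0]
grip_width: 14.0
finger_force: 39.8
```

>>> carry_out(plan="0 0 0.001 0 0 0;0 0 0.002 0 0 0;0 0 0.002 0 0 0")

```text
time_s: 26.55
tcp_pos: [562.0, -139.5, 29.3]
tcp_rot: [2.145, 2.295, 0.0]
contact_force: [0.4, 0.1, -0.9]
grip_width: 13.9
finger_force: 39.8
```

>>> carry_out(plan="0 0 0.001 0 0 0;0 0 0.002 0 0 0;0 0 0.003 0 0 0;0 0 0.003 0 0 0")

```text
time_s: 26.88
tcp_pos: [562.0, -139.5, 28.4]
tcp_rot: [2.145, 2.295, 0.001]
contact_force: [-2.7, 1.0, 11.3]
grip_width: 13.9
finger_force: 41.2
```

>>> carry_out(plan="0 0 0 0 0 0;0 0 0 0 0 0;0 0 0 0 0 0;0 0 0 0 0 0", hand=-0.2)

```text
time_s: 27.22
tcp_pos: [561.8, -139.4, 27.4]
tcp_rot: [-2.145, -2.295, 0.0]
contact_force: [0.1, -0.6, 0.5]
grip_width: 34.1
finger_force: 0.0
```

>>> carry_out(plan="0 0 -0.03 0 0 0;0 0 -0.08 0 0 0;0 0 -0.16 0 0 0;0 0 -0.24 0 0 0;0 0 -0.32 0 0 0;0 0 -0.4 0 0 0;0 0 -0.4 0 0 0")

```text
time_s: 27.8
tcp_pos: [564.8, -140.7, 234.7]
tcp_rot: [2.14, 2.288, 0.009]
contact_force: [1.2, -0.5, -1.3]
grip_width: 34.2
finger_force: 0.0
```

```bash
python3 -c "
from h import *
to(460,50,230,0)"
```

```text
row 0.3947 -0.1837 0.0066 0.0032 0.0006 0.0213 | rows>= 5.2 dyaw -3.8
```

>>> carry_out(plan="0.39 -0.184 0.007 0.002 0 0.021;0.39 -0.184 0.007 0.002 0 0.021;0.39 -0.184 0.007 0.002 0 0.021;0.39 -0.184 0.007 0.002 0 0.021;0.39 -0.184 0.007 0.002 0 0.021;0.39 -0.184 0.007 0.002 0 0.021;0.39 -0.184 0.007 0.002 0 0.021;0.39 -0.184 0.007 0.002 0 0.021", hand=1)

```text
time_s: 28.47
tcp_pos: [457.1, 49.1, 224.2]
tcp_rot: [-2.215, -2.222, 0.007]
contact_force: [0.2, -0.9, 0.7]
grip_width: 85.5
finger_force: 0.0
```

```bash
python3 - <<'E'
from h import *
print(bot.read_state()["tcp_pos"],yaw(),np.array(bot.camera_params("wrist")["T"])[:3,3])
im=snap("wrist","w13.png")
for r in bot.landmark_of("tape","wrist")[:3]: print(round(r["score"],2),np.round(ray("wrist",r["centre"],0),1))
for z in(10,19):
    o=ortho(im,"wrist",z,380,540,-20,200,s=3); hsv=cv2.cvtColor(o,cv2.COLOR_RGB2HSV); print(z)
    blobs((hsv[:,:,0]>95)&(hsv[:,:,0]<130)&(hsv[:,:,1]>120),380,200,3,1500)
E
```

```text
[457.12614579  49.05647635 224.15191953] 0.18976418958677624 [457.71748935 126.64122281 366.53922904]
0.72 [413.7  11.2   0. ]
0.58 [444.  117.6   0. ]
10
  ctr 416.8 9.3 size 47.1 50.5 long axis deg 70.6
  ctr 443.8 117.0 size 61.3 62.3 long axis deg 0.0
19
  ctr 417.8 12.2 size 45.9 49.2 long axis deg 69.8
  ctr 444.2 117.3 size 60.0 61.0 long axis deg 0.0
```

>>> carry_out(plan="0 0 0 0 0 0;0 0 0 0 0 0;0 0 0 0 0 0")

```text
time_s: 28.82
tcp_pos: [457.2, 48.0, 223.9]
tcp_rot: [-2.219, -2.219, 0.008]
contact_force: [-0.5, -0.3, 0.0]
grip_width: 85.0
finger_force: 0.0
```

```bash
python3 - <<'E'
from h import *
print(bot.read_state()["tcp_pos"],bot.read_state()["tcp_rot"],np.array(bot.camera_params("wrist")["T"])[:3,3])
def blue(c,z,im,x0=380,y0=-20,x1=540,y1=200):
    o=ortho(im,c,z,x0,x1,y0,y1,s=3); hsv=cv2.cvtColor(o,cv2.COLOR_RGB2HSV); print(c,z)
    blobs((hsv[:,:,0]>95)&(hsv[:,:,0]<130)&(hsv[:,:,1]>100),x0,y1,3,1500)
blue("wrist",14,snap("wrist","w14.png"))
blue("top",14,snap("top","t14.png")); blue("scene",10,snap("scene","s14.png"))
E
```

```text
[457.21921456  47.98839034 223.94684615] [-2.21863149 -2.21864022  0.00767372] [458.14624799 125.57291741 366.32253722]
wrist 14
  ctr 417.0 12.0 size 47.2 49.9 long axis deg 53.1
  ctr 443.0 118.7 size 61.3 62.0 long axis deg 0.0
top 14
  ctr 415.1 12.2 size 43.8 44.8 long axis deg 157.8
  ctr 423.5 107.3 size 13.3 34.2 long axis deg 123.9
scene 10
  ctr 414.3 17.6 size 48.6 51.5 long axis deg 105.9
  ctr 441.9 118.5 size 58.5 77.7 long axis deg 129.9
```

Wrist and scene now agree on the roll at (443,118.5), measuring about 61.5 mm across. I'll grip its upper half.

```bash
python3 -c "
from h import *
to(443,118.5,70,4)"
```

```text
row 0.1402 -0.0259 0.308 -0.002 0.0001 -0.0219 | rows>= 4.1 dyaw 3.9
```

>>> carry_out(plan="0.14 -0.026 0.2 -0.002 0 -0.022;0.14 -0.026 0.3 -0.002 0 -0.022;0.14 -0.026 0.306 -0.002 0 -0.022;0.14 -0.026 0.306 -0.002 0 -0.022;0.14 -0.026 0.306 -0.002 0 -0.022;0.14 -0.026 0.306 -0.002 0 -0.022;0.14 -0.026 0.306 -0.002 0 -0.022")

```text
time_s: 29.55
tcp_pos: [443.2, 117.9, 72.0]
tcp_rot: [2.142, 2.298, -0.001]
contact_force: [0.4, -0.5, 0.9]
grip_width: 85.4
finger_force: 0.0
```

```bash
python3 -c "
from h import *
to(443,118.5,6,4)"
```

```text
row 0.0013 -0.0003 0.1319 -0.0 0.0002 0.0001 | rows>= 1.6 dyaw -0.0
```

>>> carry_out(plan="0.001 0 0.06 0 0 0;0.001 0 0.1 0 0 0;0.001 0 0.124 0 0 0;0.001 0 0.132 0 0 0;0.001 0 0.132 0 0 0")

```text
time_s: 29.97
tcp_pos: [444.9, 119.0, 7.2]
tcp_rot: [2.142, 2.296, 0.007]
contact_force: [-0.1, 0.1, -0.3]
grip_width: 85.8
finger_force: 0.0
```

>>> carry_out(plan="0 0 0 0 0 0;0 0 0 0 0 0;0 0 0 0 0 0;0 0 0 0 0 0;0 0 0 0 0 0;0 0 0 0 0 0;0 0 0 0 0 0", hand=-1, grip_force=35)

```text
time_s: 30.55
tcp_pos: [444.0, 119.3, 7.2]
tcp_rot: [2.141, 2.297, 0.005]
contact_force: [-0.4, -0.4, 11.7]
grip_width: 60.2
finger_force: 34.9
```

>>> carry_out(plan="0 0 -0.1 0 0 0;0 0 -0.2 0 0 0;0 0 -0.24 0 0 0;0 0 -0.24 0 0 0;0 0 -0.24 0 0 0")

```text
time_s: 30.97
tcp_pos: [443.6, 119.5, 128.1]
tcp_rot: [2.138, 2.298, 0.005]
contact_force: [0.1, 0.4, 0.2]
grip_width: 60.0
finger_force: 39.0
```

```bash
python3 - <<'E'
from h import *
s=bot.read_state();print(s['grip_width'],s['contact_force'])
to(458.5,-147.5,125,3.9)
E
```

```text
59.998918655646435 [0.05042482 0.44215258 0.15504726]
row -0.5348 -0.0087 0.006 0.0014 -0.0001 0.0012 | rows>= 6.4 dyaw -0.2
```

>>> carry_out(plan="-0.53 -0.007 0.006 0 0 0;-0.53 -0.007 0.006 0 0 0;-0.53 -0.007 0.006 0 0 0;-0.53 -0.007 0.006 0 0 0;-0.53 -0.007 0.006 0 0 0;-0.53 -0.007 0.006 0 0 0;-0.53 -0.007 0.006 0 0 0;-0.67 0 -0.1 0 0 0;-0.69 0 -0.1 0 0 0;-0.69 0 -0.1 0 0 0")

```text
time_s: 31.8
tcp_pos: [467.1, -231.5, 177.8]
tcp_rot: [2.144, 2.289, -0.004]
contact_force: [0.8, -1.2, -0.0]
grip_width: 60.1
finger_force: 38.9
```

>>> carry_out(plan="0 0 0 0 0 0;0 0 0 0 0 0")

```text
time_s: 31.97
tcp_pos: [466.4, -225.2, 174.9]
tcp_rot: [-2.143, -2.296, 0.001]
contact_force: [-0.1, 0.5, -0.6]
grip_width: 60.2
finger_force: 38.9
```

```bash
python3 - <<'E'
from h import *
print(bot.read_state()["tcp_pos"],np.array(bot.camera_params("wrist")["T"])[:3,3])
im=snap("wrist","w15.png"); orange(im,405,512,-210,-60,(25,33))
to(459,-149,70,3.9)
E
```

```text
[ 466.3979674  -225.18310664  174.89271033] [ 461.12660613 -147.89058093  317.33207177]
orange z 25
  ctr 458.5 -147.6 size 78.4 78.6 long axis deg 26.6
orange z 33
  ctr 458.5 -147.8 size 76.3 76.3 long axis deg 0.0
row 0.1504 -0.0036 0.2089 -0.0005 -0.0003 0.0008 | rows>= 3.1 dyaw -0.1
```

>>> carry_out(plan="0.153 -0.002 0.1 0 0 0;0.153 -0.002 0.1 0 0 0;0.153 -0.002 0.18 0 0 0;0.153 -0.002 0.209 0 0 0;0.153 -0.002 0.209 0 0 0;0.153 -0.002 0.209 0 0 0;0.153 -0.002 0.209 0 0 0")

```text
time_s: 32.6
tcp_pos: [460.7, -148.7, 71.1]
tcp_rot: [-2.142, -2.298, 0.001]
contact_force: [0.5, -0.3, -1.2]
grip_width: 60.0
finger_force: 38.9
```

```bash
python3 -c "
from h import *
print(bot.read_state()['contact_force'])
to(458.5,-147,33,3.9)"
```

```text
[ 0.53220987 -0.30087731 -1.22435323]
row 0.0037 -0.004 0.0763 -0.0001 0.0001 0.0008 | rows>= 0.9 dyaw -0.1
```

>>> carry_out(plan="0.003 -0.004 0.03 0 0 0;0.003 -0.004 0.05 0 0 0;0.003 -0.004 0.062 0 0 0;0.003 -0.004 0.07 0 0 0;0.003 -0.004 0.072 0 0 0;0.003 -0.004 0.072 0 0 0")

```text
time_s: 33.1
tcp_pos: [458.9, -147.5, 35.0]
tcp_rot: [2.141, 2.298, 0.0]
contact_force: [-0.1, 1.3, -1.0]
grip_width: 60.0
finger_force: 38.9
```

>>> carry_out(plan="0 0 0.001 0 0 0;0 0 0.002 0 0 0;0 0 0.002 0 0 0")

```text
time_s: 33.35
tcp_pos: [458.8, -147.2, 33.9]
tcp_rot: [2.141, 2.298, 0.0]
contact_force: [-0.4, 1.0, 0.2]
grip_width: 60.3
finger_force: 38.9
```

>>> carry_out(plan="0 0 0.001 0 0 0;0 0 0.002 0 0 0;0 0 0.003 0 0 0;0 0 0.003 0 0 0")

```text
time_s: 33.68
tcp_pos: [458.8, -147.2, 32.8]
tcp_rot: [2.141, 2.298, 0.001]
contact_force: [-1.7, 1.4, 11.8]
grip_width: 59.7
finger_force: 40.1
```

>>> carry_out(plan="0 0 0 0 0 0;0 0 0 0 0 0;0 0 0 0 0 0;0 0 0 0 0 0", hand=0.8)

```text
time_s: 34.02
tcp_pos: [458.7, -147.2, 32.0]
tcp_rot: [-2.141, -2.299, 0.0]
contact_force: [-0.0, 0.3, 0.6]
grip_width: 76.9
finger_force: 0.0
```

>>> carry_out(plan="0 0 -0.02 0 0 0;0 0 -0.06 0 0 0;0 0 -0.14 0 0 0;0 0 -0.22 0 0 0;0 0 -0.3 0 0 0;0 0 -0.38 0 0 0;0 0 -0.46 0 0 0;0 0 -0.54 0 0 0;0 0 -0.6 0 0 0;0 0 -0.6 0 0 0")

```text
time_s: 34.85
tcp_pos: [460.6, -148.5, 337.1]
tcp_rot: [2.138, 2.294, 0.008]
contact_force: [0.4, -0.3, -1.1]
grip_width: 76.8
finger_force: 0.0
```

```bash
python3 -c "
from h import *
to(525,-260,420,3.9)"
```

```text
row -0.2316 0.114 -0.1647 0.0025 0.0003 0.0008 | rows>= 3.7 dyaw -0.1
```

>>> carry_out(plan="-0.23 0.114 -0.16 0 0 0;-0.23 0.114 -0.16 0 0 0;-0.23 0.114 -0.16 0 0 0;-0.23 0.114 -0.16 0 0 0;-0.23 0.114 -0.16 0 0 0;-0.23 0.114 -0.16 0 0 0;-0.23 0.114 -0.16 0 0 0")

```text
time_s: 35.43
tcp_pos: [523.0, -257.1, 410.9]
tcp_rot: [-2.14, -2.297, 0.001]
contact_force: [-0.1, -0.4, -0.1]
grip_width: 76.8
finger_force: 0.0
```

```bash
python3 - <<'E'
from h import *
im=snap("wrist","w16.png"); print(bot.read_state()["tcp_pos"],bot.read_state()["dq"].__abs__().max() if hasattr(bot.read_state()["dq"],"__abs__") else "")
o=ortho(im,"wrist",33,400,640,-400,-50,s=1.7)[:,:,::-1]; s=bot.camera("scene")[:,:,::-1]; s=cv2.resize(s[140:220,215:325],(390,284),interpolation=cv2.INTER_CUBIC)
c=np.zeros((595,390,3),np.uint8); c[:284]=s; cv2.imwrite("pics/o16.png",np.hstack([o,c]))
E
```

```text
[ 522.95923782 -256.63714752  410.94257372] 0.011970392826356336
```

View pics/o16.png

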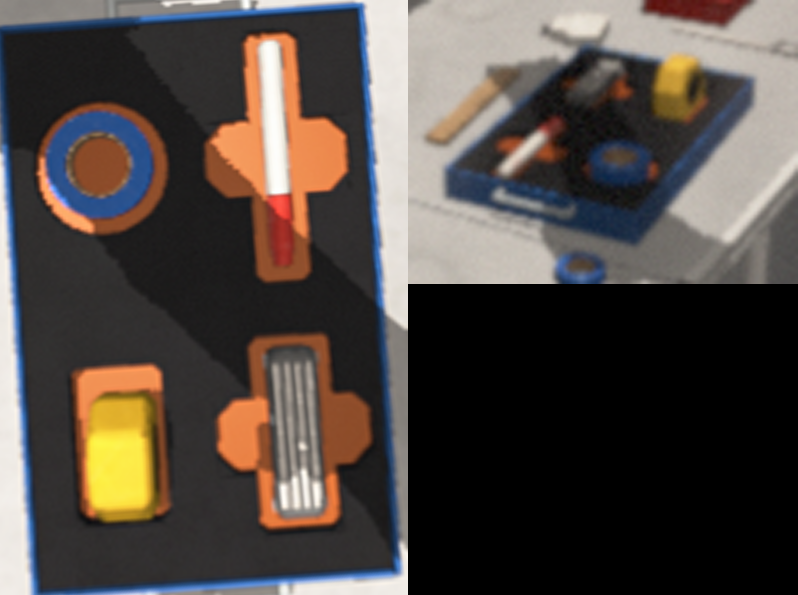

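All four are seated: tape (100,165), marker (275,150), keys (298,430) and measure (123,455). The contact heights all agree with a single foam top at about z = 33.5. Handing the job in.

```bash
python3 -c "
from h import *
print(bot.finish_job())"
```

```text
the job is handed in; nothing more can be done
None
```

The tape measure, hex key set, marker and 62 mm roll of blue tape are each flat in their own cut-outs. The pliers and caliper were left alone, and I handed the job in at about 35 s of the 112 s limit; the hand-in gave no verdict.

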